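Load a gauge plug and index it round to the third stop

TASK

Take the short round-headed plug from the wooden rack, lower it, still held, all the way into the hollow socket on the dial of the index table until its flange sits flush, and let it go. Then grip the bar knob in the middle of the dial and turn it clockwise (seen from above), feeling the clicks, to the third stop, without running on towards the fourth; finish still gripping the knob there, dial at rest, plug seated. Leave everything else on the table where it is.

Things in the scene. Friction and masses are not known exactly. Their poses are not given: they have to be found in the camera images.
- plug: The plug to load, steel, 64 mm long, 0.1 to 0.2 kg. Upwards: shank 28 mm, tapering from 22 mm diameter at the flange to 15 mm at the foot; flange 36 mm diameter, 6 mm thick; plain round head 26 mm diameter, 30 mm high. Origin: centre of the foot, z up its axis. Starts upright in one of the rack's three holes. The other two plugs have a square head and a taller (50 mm) round head.
- plug_flange (a point): Centre of the underside of the plug's flange, 28 mm above its foot, on its axis. In the rack it is 40 mm above the table.
- rack: Fixed wooden block 200 x 60 x 40 mm high with three holes in a row along its own x, 70 mm apart, the middle one at its centre; square through holes 28 mm wide. Origin: centre of its underside, z up. The plugs stand loosely in it (3 mm of play around the shank), their flanges resting on its top.
- socket (a point): Centre of the mouth of the upright steel socket on the dial, 76 mm above the table; turns with the dial. Round hole 26 mm across (2 mm of play around the thickest shank), 32 mm deep, in a collar 42 mm across. Fully home, the plug's flange rests on the collar, its underside at this point. 90 mm from the dial's axis, towards the knob's own +y. The lower solid boss across the axis is a counterweight.
- knob: Black bar knob on the dial's axis, fixed to the dial: 50 mm long along its own y, 14 mm wide along its own x, 34 mm high, from 90 to 124 mm above the table. Origin: centre of its underside. The end with the white mark, its own +y, points at the socket. Under it a hub 32 mm across, then the steel dial, 230 mm across, top face 44 mm above the table.
- knob_grip (a point): The point to grip the knob: on the dial's axis, 110 mm above the table, 14 mm below the top of the bar. Axes as the knob's.
- dial (a joint): Angle of the dial in rad: 0 at the start, in its home stop; grows clockwise seen from above. Stops every 22.5 deg: first 0.393, second 0.785, third 1.178, fourth 1.571, fifth 1.963, then an end stop. A spring detent pulls it into the nearest stop with up to 0.15 N m (most a quarter pitch away; it snaps over midway between stops); friction 0.03 N m. It stays in any stop.
- index_base: Fixed green base under the dial, 210 mm across; origin: centre of its underside, on the dial's axis; at yaw 0 the socket starts on its left (+y). On it: a dial gauge on a post, 118 mm high, 160 mm from the axis, which faces the socket at the third stop; and a low brass pointer at the dial's rim on the robot's side, beside dark marks on the dial, one for each stop.
- square_plug: Bystander in the rack: steel plug with square head 24 mm wide, 64 mm long; origin at its foot.
- tall_plug: Bystander in the rack: steel plug with a tall round head, 84 mm long; origin at its foot.
- oiler: Bystander: grey bottle 52 mm across, 150 mm high, standing beyond the rack; origin under its centre.
- bushing: Bystander: stepped steel collar 56 mm across, 30 mm high, near the robot; origin under its centre.
- wrench: Bystander: steel open-ended wrench 190 mm long lying flat on the right, near the robot.
- brush: Bystander: flat brush with a wooden handle, about 200 mm long, lying on the right.
- shaft: Bystander: steel stepped pin 24 mm across, 90 mm high, standing on the right.
There are look-alikes about, which are no part of the job. Leave any purple or red look-alike of the plug alone.

How it is judged:
By the outcome, as a careful person would: the job done as asked, in the order asked, and still so for the second after the job is handed in, while the arm keeps its last pose, push and grip.
It also fails if it takes over 48 s, if anything falls off the work surface, if the arm or the gripper's body presses on something with over 40 N, if the wrist force passes 120 N, or if a joint passes its speed limit or range.

ROBOT

A 6-joint arm with a two-finger parallel gripper is mounted at the origin on the work surface. World frame = base frame: x ahead of the robot, y to its left, z up, the work surface at z = 0. Lengths are in m, angles in degrees, forces in N, time in s.
With the tool pointing down it reaches from about 0.25 to 0.725 m from the base axis. Payload 9.7 kg.
Tool frame: the origin (TCP) lies between the finger pads; the fingertips stand 19 mm ahead of it and the grasp point (between the pads) is the TCP; z points along the fingers, y is the line along which they close (so a half turn about z gives the same grasp; the last joint's range is limited). The gripper opens to 85 mm and grips with 20 to 120 N. Pads are 22 mm wide; open, the fingers measure 114 mm over their backs; the gripper's body (76 mm by 85 mm) begins 54 mm behind the grasp point. The pads swing forward as they close: fully open they stand 13 mm farther back than shut.
Start: joints at [-67.953, 4.979, 10.078, 95.1, 0, 90], TCP at [0.206, -0.51, 0.25] pointing down, gripper open.
Joint ranges: [-179.16, 179.16], [-48.56, 103.87], [-65.8, 70.77], [-126.05, 130.52], [-82.76, 87.17], [-180, 180]. Speed limits (degrees/s): [127.2, 127.2, 147.25, 180, 180, 180].

INTERFACE

Orientations are given as [roll, pitch, yaw] about the fixed x, y, z axes, in that order (R = Rz(yaw) Ry(pitch) Rx(roll)).
In Python, from workcell import telemetry, camera, calibration, workorder gives the robot as it stands.
- The arm moves only by the tool play_rows, never from a script. Its argument "increments" is a list of rows, each a list of 3 entries, a list of its own where there are three numbers: the shift along the tool's x, y, z in mm, then the turn, a rotation vector about the tool's x, y, z in degrees, then the closure, from 0 (fully open) to 1 (shut). In form: [[[x, y, z], [ax, ay, az], jaw], ...]. A call has 1 to 20 rows; each row is the pose to reach, as a shift and turn from the pose commanded when the call began, along the tool's axes at that moment; what a row does not reach only later rows make up. A row lasts 1/10 s, in which the tool goes at most 50 mm and 8.59 degrees, less where a joint would pass 70% of its speed; a pose out of reach is approached as far as the arm can. A call with a gripper value outside its range is refused whole. The fingers move at their own pace and stop on an object; "grip_force" is the grip in N (left out, the last holds). Time passes only in rows, so rows that repeat a pose let the fingers close. It gives the time, the measured TCP pose, the force, the opening and the grip force at its end, in the units of the state.
- telemetry.get_obs(): the state, without advancing time (a new reading comes with each control period).
- camera(name): name is "scene" or "top" or "wrist"; returns (picture, depth): 420x560x3 uint8, red, green, blue; 420x560 float32, m along the optical axis (not along the pixel's ray), 0 where there is no reading.
- calibration(name): a dict with "vertical_fov" (degrees; the focal length in pixels is half the picture's height over the tangent of half this angle, whatever the lens; pixels are square), "cx", "cy" (the principal point, pixels), "k1" (the pictures are not rectified: a ray, as slopes to the right and down, at radius r is drawn at 1 + k1 r^2 times it, then the intrinsics apply), "rvec" (rotation vector, rad) and "tvec" (3), from world to camera coordinates, as OpenCV has them; the wrist camera has in their place "hand_eye" (4x4, takes a point from camera to tool coordinates, whose origin is the TCP and whose axes are the flange's). Camera axes: x right, y down, z forward; pixel columns grow to the right and rows downward; lengths in m; the calibration is good to about 2 mm. A picture is of the moment at which its call begins: read the wrist's pose just before it. calibration takes no time and is no camera call.
- workorder.job_done(): hands the job in; it is judged then, once.
The state is a dict: "time": time; "q": joint angles; "qd": joint speeds; "joint_efforts": joint torques, N m; "ee_pos": TCP position; "tcp_rot": TCP orientation; "wrist_force": force on the tool from outside, world axes, zero at the start; "torque": the same for the moment, N m; "opening": finger opening in m; "grasp_force": force on a finger pad.
Only numpy, scipy, OpenCV 4.12 (cv2) and the standard library are available. Lean on these libraries where they do the work, as an engineer would, in place of code of your own. Each camera call takes 0.05 s, during which the arm holds its last target. There are 200 camera calls.

## Working session

There is one attempt and no reset: what is moved stays moved. The work goes in short steps, Python scripts to look and compute and a tool call to move; the robot and the scene stay as the last step left them, time stands still between calls to the robot, and variables do not carry over. Pictures are saved under pics/ and viewed, at most 10 in all, crops included, and the job is handed in when it is done.

Besides the shell and the picture viewer there is one more tool, called after ">>>" as name(argument=value, ...), one argument or row to a line, values as JSON. play_rows: Moves the arm, as the interface text tells. Its arguments: {"type":"object","properties":{"increments":{"type":"array"},"grip_force":{"type":"number"}},"required":["increments"]}

```bash
mkdir -p pics; cat > h.py <<'E'
import numpy as np,cv2
from scipy.spatial.transform import Rotation as R
from workcell import telemetry,camera,calibration,workorder
def cal(n,obs=None):
    c=calibration(n);f=210/np.tan(np.radians(c["vertical_fov"])/2)
    if "hand_eye" in c:
        T=np.eye(4);T[:3,:3]=R.from_euler('xyz',obs["tcp_rot"],degrees=True).as_matrix();T[:3,3]=obs["ee_pos"]
        T=T@np.array(c["hand_eye"]);Rc,o=T[:3,:3],T[:3,3]
    else:
        M=R.from_rotvec(np.ravel(c["rvec"])).as_matrix();Rc=M.T;o=-M.T@np.ravel(c["tvec"])
    return f,c["cx"],c["cy"],c["k1"],Rc,o
def rays(C,uv):
    f,cx,cy,k,Rc,o=C;uv=np.atleast_2d(uv).astype(float)
    d=(uv-[cx,cy])/f;s=d.copy()
    for _ in range(20): s=d/(1+k*(s**2).sum(1,keepdims=True))
    return np.c_[s,np.ones(len(s))]@Rc.T
def onz(C,uv,z):
    r=rays(C,uv);o=C[5];return o+r*((z-o[2])/r[:,2:])
def cloud(C,dep):
    v,u=np.mgrid[:420,:560];r=rays(C,np.c_[u.ravel(),v.ravel()])
    return (C[5]+r*dep.reshape(-1,1)).reshape(420,560,3)
def proj(C,P):
    f,cx,cy,k,Rc,o=C;p=(np.atleast_2d(P)-o)@Rc;s=p[:,:2]/p[:,2:];return s*(1+k*(s**2).sum(1,keepdims=True))*f+[cx,cy]
def grab(n,tag):
    obs=telemetry.get_obs();im,d=camera(n);cv2.imwrite(f'pics/{tag}.png',im[:,:,::-1]);np.savez(f'{tag}.npz',im=im,d=d)
    return obs,im,d,cal(n,obs)
E
python3 - <<'E'
from h import *
print(telemetry.get_obs())
for n in("top","scene"):
    o,im,d,C=grab(n,n+"0");print(n,C[5],C[4][:,2],(d>0).mean())
E
```

```text
{'time': 0.0, 'q': array([-6.79541571e+01,  5.01141045e+00,  1.00344190e+01,  9.51000338e+01,
        2.99713240e-04,  9.00003329e+01]), 'qd': array([ 0.05753186,  0.01141407, -0.04252877,  0.03470362,  0.1082979 ,
        0.01081977]), 'joint_efforts': array([-5.63962549e-04, -5.20389032e+01,  4.64800966e+01,  1.61484873e-02,
       -6.43950693e-05, -1.05104218e-05]), 'ee_pos': array([ 0.20636507, -0.50959347,  0.24957977]), 'tcp_rot': array([-1.79922975e+02, -2.99265405e-04,  2.20455096e+01]), 'wrist_force': array([0.49206299, 0.19784337, 0.33983212]), 'torque': array([-0.02692945, -0.02847553,  0.02573923]), 'grasp_force': 0.0, 'opening': 0.08551544407303763}
top [ 0.31089923 -0.00984751  1.33829806] [ 0.17214708  0.01305467 -0.98498475] 0.9958843537414966
scene [1.11506044 0.39741833 0.7895953 ] [-0.5823049  -0.4115854  -0.70108378] 0.9948299319727891
```

View pics/top0.png

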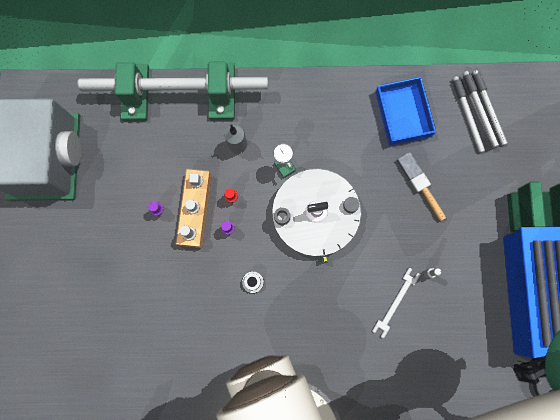

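View pics/scene0.png

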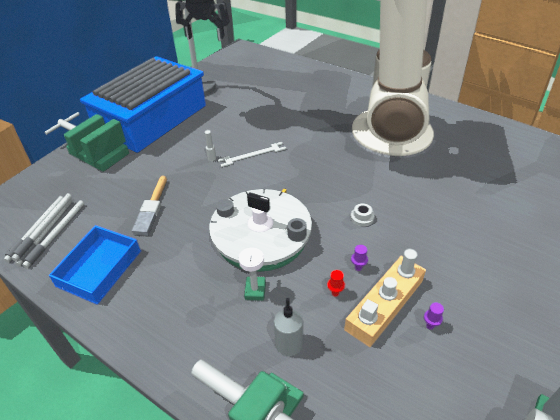

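The top view is oriented with up = +x and left = +y. The rack is at (192,208) with the square plug at (194,180), and the short one looks to be the middle plug at (191,206). The dial centre is near (317,210) and the socket at (282,216). The scene view agrees: the tall plug is nearest the robot. Now the numbers.

```bash
cat > m.py <<'E'
from h import *
for n in("top","scene"):
    z=np.load(n+"0.npz");im=z['im'];C=cal(n);P=cloud(C,z['d']);hsv=cv2.cvtColor(im,cv2.COLOR_RGB2HSV)
    print(n,"table z",np.median(P[...,2][(P[...,2]<.02)&(P[...,2]>-.02)]))
    def box(a,b): return (P[...,0]>a[0])&(P[...,0]<b[0])&(P[...,1]>a[1])&(P[...,1]<b[1])
    if n=="top":
        x,y=onz(C,[[191,208]],.04)[0][:2];rc=np.array([x,y])
        kx=onz(C,[[317,210]],.1)[0][:2]
    b=box(rc-.15,rc+.15)
    w=b&(hsv[...,0]<22)&(hsv[...,0]>8)&(hsv[...,1]>90)&(abs(P[...,2]-.04)<.006)
    q=P[w][:,:2].astype(np.float32);r=cv2.minAreaRect(q);print(" rack top",w.sum(),r)
    hd=b&(P[...,2]>.055)&(P[...,2]<.11)&(hsv[...,1]<60)
    k,l,s,c=cv2.connectedComponentsWithStats(hd.astype(np.uint8))
    for i in range(1,k):
        if s[i,4]>15:
            p=P[l==i];t=p[:,2].max();tp=p[p[:,2]>t-.006];print("  head",c[i],s[i,4],"top",t,"ctr",tp.mean(0),(tp.max(0)+tp.min(0))/2)
    b=box(kx-.2,kx+.2)
    m=b&(P[...,2]>.113)&(P[...,2]<.13)&(im.max(2)<60)
    if m.sum(): print(" knobtop",m.sum(),P[m].mean(0),cv2.minAreaRect(P[m][:,:2].astype(np.float32)))
    m=b&(abs(P[...,2]-.044)<.006)
    q=P[m];(cx,cy),rad=cv2.minEnclosingCircle(q[:,:2].astype(np.float32));print(" dial",cx,cy,rad)
    m=b&(P[...,2]>.068)&(P[...,2]<.082);k,l,s,c=cv2.connectedComponentsWithStats(m.astype(np.uint8))
    for i in range(1,k):
        if s[i,4]>15: p=P[l==i];print("  z76",c[i],s[i,4],p.mean(0),cv2.minEnclosingCircle(p[:,:2].astype(np.float32)))
E
python3 m.py
```

```text
top table z 0.0010618451750987745
 rack top 1082 ((0.5686630010604858, 0.2470804750919342), (0.06137823686003685, 0.20065271854400635), 83.467041015625)
  head [194.09734513 178.81415929] 113 top 0.0821712406679449 ctr [0.63630773 0.24023999 0.07825397] [0.63638945 0.23856364 0.07920909]
  head [190.66326531 205.10204082] 98 top 0.0825368725466098 ctr [0.56741999 0.2459878  0.07898491] [0.56730097 0.24719094 0.0796624 ]
  head [186.10743802 231.39669421] 121 top 0.10281162952173983 ctr [0.49793727 0.25390318 0.09868498] [0.49775494 0.25437702 0.0998151 ]
 knobtop 41 [ 0.54920127 -0.07543421  0.12186085] ((0.5505663156509399, -0.07449902594089508), (0.013850928284227848, 0.048356857150793076), 8.646515846252441)
 dial 0.5643648505210876 0.013782590627670288 0.20318840444087982
  z76 [281.58394161 215.38686131] 137 [0.53681495 0.01424337 0.07617679] ((0.5373777747154236, 0.014395229518413544), 0.02078178897500038)
scene table z -0.0001803039563536002
 rack top 509 ((0.5694647431373596, 0.24768339097499847), (0.06179902330040932, 0.1997465342283249), 84.13291931152344)
  head [408.61904
[... 340 characters left out ...]
091124 0.07577683] [0.63751989 0.2406229  0.07582795]
 knobtop 108 [ 0.5560924  -0.07153098  0.11948051] ((0.5539798736572266, -0.07075075805187225), (0.011497169733047485, 0.046737369149923325), 8.906575202941895)
 dial 0.5599716901779175 -0.04247670993208885 0.14748144149780273
  z76 [259.48571429 216.44285714] 70 [ 0.56074316 -0.06574186  0.07515379] ((0.5546083450317383, -0.07135233283042908), 0.015596301294863224)
  z76 [296.7755102  225.61734694] 196 [0.53877401 0.01677388 0.07409189] ((0.5375604033470154, 0.01641732081770897), 0.021662995219230652)
  z76 [252.80769231 272.76923077] 26 [0.69156417 0.01451031 0.07311103] ((0.6885131597518921, 0.011162098497152328), 0.007132621016353369)
```

Depth from both views agrees: the short plug is the middle one, at about (0.568,0.248). The socket is at about (0.537,0.0155) and the knob at about (0.552,-0.073), yaw about 9°.

```bash
cat >> h.py <<'E'
def inc(pos,yaw,cmd=None):
    """cmd=(pos,yaw) commanded pose; else measured (assumed pointing down)"""
    if cmd is None:
        o=telemetry.get_obs();p0=o["ee_pos"];R0=R.from_euler('xyz',o["tcp_rot"],degrees=True)
    else: p0=np.array(cmd[0]);R0=R.from_euler('xyz',[180,0,cmd[1]],degrees=True)
    R1=R.from_euler('xyz',[180,0,yaw],degrees=True)
    print("inc mm",np.round(R0.inv().apply(np.array(pos)-p0)*1000,1),"rot",np.round((R0.inv()*R1).as_rotvec(degrees=True),2))
E
python3 -c "
from h import *
inc([.568,.248,.25],174,([.206,-.51,.25],22.047))
print(np.round(calibration('wrist')['hand_eye'],3))"
```

```text
inc mm [ 620.1 -566.7   -0. ] rot [   0.      0.   -151.95]
[[ 0.    -0.945 -0.328  0.085]
 [ 1.     0.    -0.     0.001]
 [ 0.    -0.328  0.945 -0.123]
 [ 0.     0.     0.     1.   ]]
```

>>> play_rows(
  increments=[
    [[310, -283, 0], [0, 0, -76], 0],
    [[310, -283, 0], [0, 0, -76], 0],
    [[310, -283, 0], [0, 0, -76], 0],
    [[310, -283, 0], [0, 0, -76], 0],
    [[310, -283, 0], [0, 0, -76], 0],
    [[310, -283, 0], [0, 0, -76], 0],
    [[310, -283, 0], [0, 0, -76], 0],
    [[310, -283, 0], [0, 0, -76], 0],
    [[310, -283, 0], [0, 0, -76], 0],
    [[620, -567, 0], [0, 0, -152], 0],
    [[620, -567, 0], [0, 0, -152], 0],
    [[620, -567, 0], [0, 0, -152], 0],
    [[620, -567, 0], [0, 0, -152], 0],
    [[620, -567, 0], [0, 0, -152], 0],
    [[620, -567, 0], [0, 0, -152], 0],
    [[620, -567, 0], [0, 0, -152], 0],
    [[620, -567, 0], [0, 0, -152], 0],
    [[620, -567, 0], [0, 0, -152], 0],
    [[620, -567, 0], [0, 0, -152], 0],
    [[620, -567, 0], [0, 0, -152], 0],
  ],
)

```text
time: 2.1
ee_pos: [0.5681, 0.2485, 0.2495]
tcp_rot: [-179.9, -0.1, 174.0]
wrist_force: [-0.5, 0.1, -0.1]
opening: 0.0858
grasp_force: 0.0
```

```bash
python3 - <<'E'
from h import *
o,im,d,C=grab("wrist","w1");print(o["q"].round(1))
P=cloud(C,d);hsv=cv2.cvtColor(im,cv2.COLOR_RGB2HSV)
b=np.hypot(P[...,0]-.568,P[...,1]-.248)<.04
for lo,hi in((.072,.08),(.043,.049),(.037,.043)):
    m=b&(P[...,2]>lo)&(P[...,2]<hi)&(hsv[...,1]<60);p=P[m]
    if m.sum()>20:
        print(lo,m.sum(),p.mean(0).round(4),cv2.minEnclosingCircle(p[:,:2].astype(np.float32)))
b=(np.hypot(P[...,0]-.568,P[...,1]-.248)<.2)
w=b&(hsv[...,0]<22)&(hsv[...,0]>8)&(hsv[...,1]>90)&(abs(P[...,2]-.04)<.006)
print(cv2.minAreaRect(P[w][:,:2].astype(np.float32)))
E
```

```text
[23.6 15.1 21.5 96.5 -0.  29.7]
0.072 462 [0.5675 0.2474 0.0751] ((0.567754328250885, 0.2473985105752945), 0.012845839373767376)
0.043 253 [0.5604 0.2483 0.0452] ((0.5679438710212708, 0.24766629934310913), 0.018039841204881668)
((0.5679983496665955, 0.24754847586154938), (0.06016089394688606, 0.1993745118379593), 83.68389892578125)
```

View pics/w1.png

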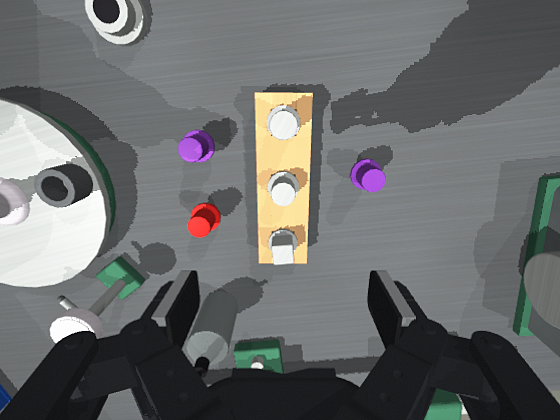

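The wrist view shows the rack with the short round plug in the middle at (283,188). The tall one is above it, the square one below, and the look-alikes are about 90 px to the sides, clear of the fingers. The measured radii of 12.8 and 18.0 mm match the short plug. Descending to grip it.

>>> play_rows(
  increments=[
    [[0, -0.5, 45], [0, 0, 0], 0],
    [[0, -0.5, 90], [0, 0, 0], 0],
    [[0, -0.5, 130], [0, 0, 0], 0],
    [[0, -0.5, 160], [0, 0, 0], 0],
    [[0, -0.5, 175], [0, 0, 0], 0],
    [[0, -0.5, 182], [0, 0, 0], 0],
    [[0, -0.5, 182], [0, 0, 0], 0],
    [[0, -0.5, 182], [0, 0, 0], 0.4],
    [[0, -0.5, 182], [0, 0, 0], 0.6],
    [[0, -0.5, 182], [0, 0, 0], 1],
    [[0, -0.5, 182], [0, 0, 0], 1],
    [[0, -0.5, 182], [0, 0, 0], 1],
    [[0, -0.5, 182], [0, 0, 0], 1],
    [[0, -0.5, 182], [0, 0, 0], 1],
    [[0, -0.5, 182], [0, 0, 0], 1],
  ],
  grip_force=50,
)

```text
time: 3.65
ee_pos: [0.5685, 0.2482, 0.0691]
tcp_rot: [180.0, 0.1, 174.0]
wrist_force: [-1.0, -0.2, 4.4]
opening: 0.0243
grasp_force: 48.9
```

>>> play_rows(
  increments=[
    [[0, 0, -5], [0, 0, 0], 1],
    [[0, 0, -15], [0, 0, 0], 1],
    [[0, 0, -30], [0, 0, 0], 1],
    [[0, 0, -60], [0, 0, 0], 1],
    [[0, 0, -95], [0, 0, 0], 1],
    [[0, 0, -130], [0, 0, 0], 1],
    [[0, 0, -150], [0, 0, 0], 1],
    [[0, 0, -150], [0, 0, 0], 1],
  ],
)

```text
time: 4.45
ee_pos: [0.5693, 0.2484, 0.2229]
tcp_rot: [179.8, 0.3, 174.0]
wrist_force: [-0.4, 0.5, -1.8]
opening: 0.0245
grasp_force: 49.2
```

```bash
python3 - <<'E'
from h import *
print(telemetry.get_obs())
inc([.537,.0155,.218],98.8,([.5678,.2475,.218],174))
E
```

```text
{'time': 4.45, 'q': array([2.35750333e+01, 1.41433107e+01, 1.74348730e+01, 9.29277730e+01,
       3.80515184e-04, 2.95307260e+01]), 'qd': array([-0.05395387,  1.36746624, -4.95835884, -3.12246458, -0.0240295 ,
       -0.00767648]), 'joint_efforts': array([-1.05217823e-04, -6.22902203e+01,  4.81453907e+01,  8.99587534e-01,
       -1.03723125e-04, -1.85947599e-06]), 'ee_pos': array([0.56928533, 0.24842121, 0.22290241]), 'tcp_rot': array([179.8203589 ,   0.31634191, 174.04381258]), 'wrist_force': array([-0.3559178 ,  0.46854406, -1.81054402]), 'torque': array([ 0.00933724,  0.03488864, -0.00644625]), 'grasp_force': 49.16798114776611, 'opening': 0.02447399259847353}
inc mm [   6.4 -233.9   -0. ] rot [ 0.  -0.  75.2]
```

>>> play_rows(
  increments=[
    [[2, -40, 0], [0, 0, 8], 1],
    [[3, -80, 0], [0, 0, 16], 1],
    [[4, -125, 0], [0, 0, 24], 1],
    [[5, -165, 0], [0, 0, 32], 1],
    [[6, -200, 0], [0, 0, 40], 1],
    [[6, -225, 0], [0, 0, 48], 1],
    [[6, -234, 0], [0, 0, 56], 1],
    [[6, -234, 0], [0, 0, 64], 1],
    [[6, -234, 0], [0, 0, 71], 1],
    [[6, -234, 0], [0, 0, 75.2], 1],
    [[6, -234, 0], [0, 0, 75.2], 1],
    [[6, -234, 0], [0, 0, 75.2], 1],
    [[6, -234, 0], [0, 0, 75.2], 1],
  ],
)

```text
time: 5.75
ee_pos: [0.5379, 0.0159, 0.2179]
tcp_rot: [-180.0, -0.0, 99.0]
wrist_force: [0.7, -0.1, -2.4]
opening: 0.0244
grasp_force: 49.2
```

```bash
cat > s.py <<'E'
import sys
from h import *
o,im,d,C=grab("wrist",sys.argv[1]);print(o["ee_pos"],o["tcp_rot"],o["q"].round(1),o["wrist_force"])
P=cloud(C,d);np.save('P.npy',P)
b=np.hypot(P[...,0]-.537,P[...,1]-.0155)<.03
m=b&(P[...,2]>.071)&(P[...,2]<.081);p=P[m]
if m.sum()>20: print("socket",m.sum(),p.mean(0).round(4),cv2.minEnclosingCircle(p[:,:2].astype(np.float32)))
m=(np.hypot(P[...,0]-.552,P[...,1]+.073)<.05)&(P[...,2]>.118)&(P[...,2]<.13);p=P[m]
if m.sum()>20: print("knob",m.sum(),p.mean(0).round(4),cv2.minAreaRect(p[:,:2].astype(np.float32)))
z=o["ee_pos"][2];b=(np.hypot(P[...,0]-o["ee_pos"][0],P[...,1]-o["ee_pos"][1])<.03)
for lo,hi in((-.07,-.03),(-.03,-.02),(-.02,.0),(0,.02)):
    m=b&(P[...,2]>z+lo)&(P[...,2]<z+hi);p=P[m]
    if m.sum()>20: print("held",lo,hi,m.sum(),p.min(0).round(4),p.max(0).round(4))
E
python3 s.py w2
```

```text
[0.53786231 0.0159035  0.21790357] [-1.79968896e+02 -2.58803476e-03  9.89519409e+01] [ 1.7  2.8  4.2 91.4 -0.  82.7] [ 0.72445506 -0.12724268 -2.36845899]
socket 929 [0.5378 0.0153 0.075 ] ((0.5379351377487183, 0.014381245709955692), 0.021073637530207634)
knob 269 [ 0.5546 -0.0876  0.1228] ((0.5546711683273315, -0.08776137977838516), (0.013732798397541046, 0.020244235172867775), 8.48297119140625)
held -0.07 -0.03 32 [0.5325 0.0211 0.1602] [0.5422 0.0241 0.1675]
held -0.03 -0.02 889 [0.5208 0.0171 0.1879] [0.5547 0.034  0.1979]
held -0.02 0.0 1714 [0.5119 0.0029 0.1979] [0.5628 0.0297 0.2179]
held 0 0.02 4136 [0.5117 0.0019 0.2179] [0.5629 0.0306 0.2379]
```

View pics/w2.png

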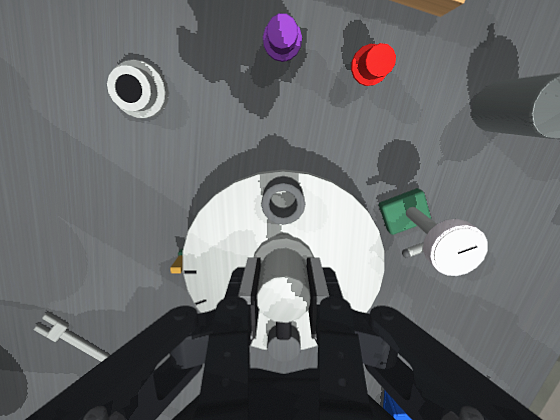

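The wrist view shows the plug gripped upright (shank end about (282,300)). The socket is at (282,200) on the dial, and the knob is hidden behind the plug. Refining the plug axis against the socket centre.

```bash
python3 - <<'E'
from h import *
from scipy.optimize import least_squares
P=np.load('P.npy');im=np.load('w2.npz')['im']
b=np.hypot(P[...,0]-.5378,P[...,1]-.016)<.03
for nm,lo,hi,r in(("rim",.188,.1945,.018),("head",.199,.21,.013)):
    m=b&(P[...,2]>lo)&(P[...,2]<hi)
    if nm=="head": m&=abs(P[...,0]-.5378)<.010
    p=P[m][:,:2];s=least_squares(lambda c:np.hypot(*(p-c).T)-r,[.5378,.016],loss='soft_l1',f_scale=.001);print(nm,len(p),s.x,np.abs(s.fun).mean())
z=P[b&(P[...,2]>.15)&(P[...,2]<.2)][:,2];print("hist",np.histogram(z,bins=20))
m=(np.hypot(P[...,0]-.5379,P[...,1]-.0144)<.026)&(abs(P[...,2]-.0755)<.003)
p=P[m][:,:2];rr=lambda c:np.hypot(*(p-c).T)
# ring: outer and inner edge
ou=cv2.convexHull(p.astype(np.float32))[:,0]
s=least_squares(lambda c:np.hypot(*(ou-c).T)-.021,[.5379,.0144],loss='soft_l1',f_scale=.0005);print("collar",s.x,np.abs(s.fun).max(),rr(s.x).min())
E
```

```text
rim 670 [0.53850309 0.01357423] 0.0016329108586425707
head 378 [0.53827332 0.01527311] 0.00023303451526342602
hist (array([  6,  15,   6,   5,   0,   0,   0,   0,   0,   0,   0,   0,   0,
         1,  45,  79, 345, 348,  72,  77]), array([0.16023936, 0.1622269 , 0.16421444, 0.16620198, 0.16818952,
       0.17017706, 0.1721646 , 0.17415214, 0.17613968, 0.17812722,
       0.18011476, 0.1821023 , 0.18408984, 0.18607738, 0.18806492,
       0.19005246, 0.19204   , 0.19402755, 0.19601509, 0.19800263,
       0.19999017]))
collar [0.53802572 0.01439505] 0.0009167518109613054 0.012650776601799377
```

>>> play_rows(
  increments=[
    [[-1, -0.3, 20], [0, 0, 0], 1],
    [[-1, -0.3, 50], [0, 0, 0], 1],
    [[-1, -0.3, 70], [0, 0, 0], 1],
    [[-1, -0.3, 80], [0, 0, 0], 1],
    [[-1, -0.3, 84], [0, 0, 0], 1],
    [[-1, -0.3, 87], [0, 0, 0], 1],
    [[-1, -0.3, 90], [0, 0, 0], 1],
    [[-1, -0.3, 92], [0, 0, 0], 1],
    [[-1, -0.3, 92], [0, 0, 0], 1],
    [[-1, -0.3, 92], [0, 0, 0], 1],
  ],
)

```text
time: 6.8
ee_pos: [0.538, 0.0148, 0.1266]
tcp_rot: [180.0, 0.0, 98.9]
wrist_force: [-0.4, 0.2, -1.9]
opening: 0.0241
grasp_force: 49.3
```

>>> play_rows(
  increments=[
    [[0, 0, 3], [0, 0, 0], 1],
    [[0, 0, 6], [0, 0, 0], 1],
    [[0, 0, 9], [0, 0, 0], 1],
    [[0, 0, 12], [0, 0, 0], 1],
    [[0, 0, 15], [0, 0, 0], 1],
    [[0, 0, 17], [0, 0, 0], 1],
    [[0, 0, 17], [0, 0, 0], 1],
    [[0, 0, 17], [0, 0, 0], 1],
  ],
)

```text
time: 7.6
ee_pos: [0.5379, 0.0148, 0.1093]
tcp_rot: [180.0, 0.0, 98.8]
wrist_force: [-0.0, 0.0, -0.8]
opening: 0.0242
grasp_force: 49.3
```

>>> play_rows(
  increments=[
    [[0, 0, 1], [0, 0, 0], 1],
    [[0, 0, 2], [0, 0, 0], 1],
    [[0, 0, 3], [0, 0, 0], 1],
    [[0, 0, 4], [0, 0, 0], 1],
    [[0, 0, 4], [0, 0, 0], 1],
    [[0, 0, 4], [0, 0, 0], 1],
  ],
)

```text
time: 8.2
ee_pos: [0.5378, 0.0148, 0.1053]
tcp_rot: [-180.0, 0.0, 98.8]
wrist_force: [0.2, -1.0, -1.4]
opening: 0.0246
grasp_force: 49.5
```

>>> play_rows(
  increments=[
    [[0, 0, 0.7], [0, 0, 0], 1],
    [[0, 0, 1.4], [0, 0, 0], 1],
    [[0, 0, 2], [0, 0, 0], 1],
    [[0, 0, 2], [0, 0, 0], 1],
    [[0, 0, 2], [0, 0, 0], 1],
  ],
)

```text
time: 8.7
ee_pos: [0.5387, 0.015, 0.105]
tcp_rot: [179.8, 0.0, 98.8]
wrist_force: [-1.3, 0.8, 9.4]
opening: 0.0248
grasp_force: 50.4
```

Contact at 9.4 N at the expected height for a seated flange. Releasing and rising.

>>> play_rows(
  increments=[
    [[0, 0, 1], [0, 0, 0], 0.6],
    [[0, 0, 1], [0, 0, 0], 0.4],
    [[0, 0, 1], [0, 0, 0], 0],
    [[0, 0, 1], [0, 0, 0], 0],
    [[0, 0, 1], [0, 0, 0], 0],
    [[0, 0, 1], [0, 0, 0], 0],
    [[0, 0, -15], [0, 0, 0], 0],
    [[0, 0, -50], [0, 0, 0], 0],
    [[0, 0, -90], [0, 0, 0], 0],
    [[0, 0, -130], [0, 0, 0], 0],
    [[0, 0, -130], [0, 0, 0], 0],
    [[0, 0, -130], [0, 0, 0], 0],
  ],
)

```text
time: 9.9
ee_pos: [0.5383, 0.0149, 0.2341]
tcp_rot: [179.9, 0.0, 98.8]
wrist_force: [0.7, 0.1, -0.2]
opening: 0.0851
grasp_force: 0.0
```

```bash
python3 s.py w3; python3 - <<'E'
from h import *
P=np.load('P.npy');b=np.hypot(P[...,0]-.538,P[...,1]-.0147)<.03
for lo,hi in((.07,.078),(.0785,.085),(.106,.118)):
    m=b&(P[...,2]>lo)&(P[...,2]<hi);p=P[m];print(lo,m.sum(),p.mean(0).round(4) if m.sum() else '',np.median(p[:,2]) if m.sum() else '',cv2.minEnclosingCircle(p[:,:2].astype(np.float32)) if m.sum() else '')
E
```

```text
[0.5383043  0.01486793 0.23406649] [1.79897641e+02 1.18447736e-02 9.88480047e+01] [ 1.6  3.   6.2 93.1  0.  82.7] [ 0.66237412  0.07204843 -0.20704718]
socket 413 [0.5362 0.0235 0.0767] ((0.5386151671409607, 0.014855952933430672), 0.02086031809449196)
knob 690 [ 0.552  -0.0716  0.1227] ((0.5522804260253906, -0.073650062084198), (0.013524427078664303, 0.048851680010557175), 8.889740943908691)
0.07 286 [0.5358 0.024  0.0747] 0.07486167494315449 ((0.5386151671409607, 0.014855952933430672), 0.02086031809449196)
0.0785 358 [0.5378 0.0228 0.0813] 0.08121780162147374 ((0.5391191244125366, 0.015046071261167526), 0.017891425639390945)
0.106 658 [0.539  0.0158 0.1111] 0.11112666592665162 ((0.5392324924468994, 0.015067670494318008), 0.013083172962069511)
```

View pics/w3.png

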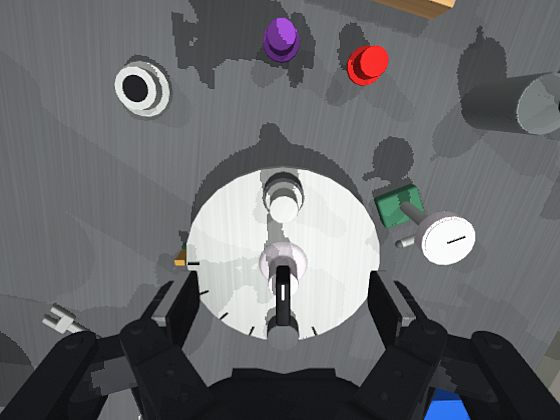

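The plug is seated: flange top at 81 mm and collar at 75 mm, so it is flush. In the view the plug is at (283,205) and the knob bar at (283,290). The knob centre is (0.552,-0.0738), yaw 8.9°. Moving to grip the knob.

>>> play_rows(
  increments=[
    [[-40, 0.5, 0], [0, 0, 0], 0],
    [[-75, 0.5, 0], [0, 0, 0], 0],
    [[-89.6, 0.5, 0], [0, 0, 0], 0],
    [[-89.6, 0.5, 10], [0, 0, 0], 0],
    [[-89.6, 0.5, 40], [0, 0, 0], 0],
    [[-89.6, 0.5, 75], [0, 0, 0], 0],
    [[-89.6, 0.5, 105], [0, 0, 0], 0],
    [[-89.6, 0.5, 120], [0, 0, 0], 0],
    [[-89.6, 0.5, 124], [0, 0, 0], 0.3],
    [[-89.6, 0.5, 124], [0, 0, 0], 0.5],
    [[-89.6, 0.5, 124], [0, 0, 0], 0.7],
    [[-89.6, 0.5, 124], [0, 0, 0], 1],
    [[-89.6, 0.5, 124], [0, 0, 0], 1],
    [[-89.6, 0.5, 124], [0, 0, 0], 1],
    [[-89.6, 0.5, 124], [0, 0, 0], 1],
    [[-89.6, 0.5, 124], [0, 0, 0], 1],
  ],
  grip_force=60,
)

```text
time: 11.55
ee_pos: [0.5518, -0.0738, 0.1106]
tcp_rot: [180.0, 0.0, 98.8]
wrist_force: [-5.2, 0.1, 6.4]
opening: 0.0129
grasp_force: 61.1
```

```bash
cat > t.py <<'E'
from h import *
o=telemetry.get_obs()
for k in("time","ee_pos","tcp_rot","wrist_force","torque","opening","grasp_force","q"):print(k,np.round(o[k],4))
E
python3 t.py
```

```text
time 11.55
ee_pos [ 0.5518 -0.0738  0.1106]
tcp_rot [1.799968e+02 2.580000e-02 9.883470e+01]
wrist_force [-5.1597  0.061   6.421 ]
torque [-0.0566  1.1268  0.0583]
opening 0.0129
grasp_force 61.0869
q [-7.60920e+00  5.42990e+00 -4.88100e+00  7.96787e+01 -2.39000e-02
  7.35561e+01]
```

>>> play_rows(
  increments=[
    [[0, -0.4, 0], [0, 0, 2], 1],
    [[0, -0.4, 0], [0, 0, 4], 1],
    [[0, -0.4, 0], [0, 0, 6], 1],
    [[0, -0.4, 0], [0, 0, 6], 1],
  ],
)

```text
time: 11.95
ee_pos: [0.5518, -0.0738, 0.1106]
tcp_rot: [179.9, 0.0, 92.8]
wrist_force: [-3.5, -1.8, 5.4]
opening: 0.0133
grasp_force: 60.9
```

```bash
python3 t.py
```

```text
time 11.95
ee_pos [ 0.5518 -0.0738  0.1106]
tcp_rot [1.799405e+02 2.040000e-02 9.277420e+01]
wrist_force [-3.502  -1.7565  5.3745]
torque [-0.0324  0.728   0.0863]
opening 0.0133
grasp_force 60.9133
q [-7.61510e+00  5.38360e+00 -4.92630e+00  7.96279e+01 -9.30000e-03
  7.96107e+01]
```

>>> play_rows(
  increments=[
    [[0, 0, 0], [0, 0, 2], 1],
    [[0, 0, 0], [0, 0, 4], 1],
    [[0, 0, 0], [0, 0, 6], 1],
    [[0, 0, 0], [0, 0, 8], 1],
    [[0, 0, 0], [0, 0, 10.5], 1],
    [[0, 0, 0], [0, 0, 13], 1],
    [[0, 0, 0], [0, 0, 15], 1],
    [[0, 0, 0], [0, 0, 16.5], 1],
    [[0, 0, 0], [0, 0, 16.5], 1],
    [[0, 0, 0], [0, 0, 16.5], 1],
  ],
)

```text
time: 12.95
ee_pos: [0.5519, -0.0738, 0.1106]
tcp_rot: [179.9, -0.0, 76.3]
wrist_force: [-2.9, 0.0, 4.9]
opening: 0.0132
grasp_force: 60.8
```

```bash
python3 t.py; python3 - <<'E'
from h import *
# where the plug head top is now (top camera)
o,im,d,C=grab("top","t1");P=cloud(C,d)
c=np.array([.5522,-.0738]);r=np.hypot(P[...,0]-c[0],P[...,1]-c[1])
m=(r>.065)&(r<.115)&(P[...,2]>.108)&(P[...,2]<.125);p=P[m]
print(m.sum(),p.mean(0) if m.sum() else '',np.degrees(np.arctan2(*(p.mean(0)[:2]-c)[::-1])) if m.sum() else '')
E
```

```text
time 12.95
ee_pos [ 0.5519 -0.0738  0.1106]
tcp_rot [ 1.799252e+02 -1.300000e-03  7.632840e+01]
wrist_force [-2.8987  0.0202  4.9276]
torque [-0.0112  0.604  -0.0467]
opening 0.0132
grasp_force 60.8489
q [-7.61550e+00  5.38720e+00 -4.92310e+00  7.96153e+01 -6.60000e-03
  9.60561e+01]
82 [0.5727977  0.01322054 0.11321634] 76.68321758715929
```

The dial follows the turn: the plug is now at 76.7° about the axis, the first stop. On to the third stop.

>>> play_rows(
  increments=[
    [[0, 0, 0], [0, 0, 2], 1],
    [[0, 0, 0], [0, 0, 4], 1],
    [[0, 0, 0], [0, 0, 6], 1],
    [[0, 0, 0], [0, 0, 8], 1],
    [[0, 0, 0], [0, 0, 10.5], 1],
    [[0, 0, 0], [0, 0, 13], 1],
    [[0, 0, 0], [0, 0, 15], 1],
    [[0, 0, 0], [0, 0, 17], 1],
    [[0, 0, 0], [0, 0, 19], 1],
    [[0, 0, 0], [0, 0, 21], 1],
    [[0, 0, 0], [0, 0, 22.5], 1],
    [[0, 0, 0], [0, 0, 22.5], 1],
  ],
)

```text
time: 14.2
ee_pos: [0.5521, -0.0739, 0.1106]
tcp_rot: [179.9, -0.0, 53.8]
wrist_force: [-2.5, -0.2, 4.9]
opening: 0.013
grasp_force: 60.8
```

```bash
python3 t.py
```

```text
time 14.2
ee_pos [ 0.5521 -0.0739  0.1106]
tcp_rot [ 1.799158e+02 -3.100000e-02  5.377730e+01]
wrist_force [-2.4961 -0.2166  4.8525]
torque [-0.102   0.4903  0.0019]
opening 0.013
grasp_force 60.8207
q [-7.617300e+00  5.390700e+00 -4.920600e+00  7.959990e+01 -1.310000e-02
  1.186054e+02]
```

>>> play_rows(
  increments=[
    [[0, 0, 0], [0, 0, 2], 1],
    [[0, 0, 0], [0, 0, 4], 1],
    [[0, 0, 0], [0, 0, 6], 1],
    [[0, 0, 0], [0, 0, 8], 1],
    [[0, 0, 0], [0, 0, 10.5], 1],
    [[0, 0, 0], [0, 0, 13], 1],
    [[0, 0, 0], [0, 0, 15], 1],
    [[0, 0, 0], [0, 0, 17], 1],
    [[0, 0, 0], [0, 0, 19], 1],
    [[0, 0, 0], [0, 0, 21], 1],
    [[0, 0, 0], [0, 0, 22.5], 1],
    [[0, 0, 0], [0, 0, 22.5], 1],
    [[0, 0, 0], [0, 0, 22.5], 1],
    [[0, 0, 0], [0, 0, 22.5], 1],
  ],
)

```text
time: 15.6
ee_pos: [0.5521, -0.074, 0.1106]
tcp_rot: [179.9, -0.1, 31.3]
wrist_force: [-1.6, -0.6, 5.0]
opening: 0.0132
grasp_force: 60.9
```

```bash
python3 t.py; python3 - <<'E'
from h import *
c=np.array([.5522,-.0738])
for n in("top","scene","wrist"):
    o,im,d,C=grab(n,n+"9");P=cloud(C,d)
    r=np.hypot(P[...,0]-c[0],P[...,1]-c[1]);a=np.degrees(np.arctan2(P[...,1]-c[1],P[...,0]-c[0]))
    for lo,hi in((.105,.125),(.0785,.0845),(.07,.078)):
        m=(r>.06)&(r<.122)&(P[...,2]>lo)&(P[...,2]<hi)&(abs(a-31)<40);p=P[m]
        if m.sum()>10:
            e,rad=cv2.minEnclosingCircle(p[:,:2].astype(np.float32));e=np.array(e)-c
            print(n,lo,m.sum(),np.median(p[:,2]),p.mean(0).round(4),"rad",rad,"ang",np.degrees(np.arctan2(e[1],e[0])),np.hypot(*e))
E
```

```text
time 15.6
ee_pos [ 0.5521 -0.074   0.1106]
tcp_rot [ 1.799189e+02 -6.320000e-02  3.132490e+01]
wrist_force [-1.6215 -0.5632  4.9994]
torque [-0.1793  0.4109 -0.0043]
opening 0.0132
grasp_force 60.8813
q [-7.621900e+00  5.393400e+00 -4.919400e+00  7.958700e+01 -2.340000e-02
  1.410533e+02]
top 0.0785 16 0.08223566296847928 [ 0.6235 -0.0138  0.0818] rad 0.013519683852791786 ang 39.430035818594554 0.09349550203810994
top 0.07 13 0.0756802279572042 [ 0.6225 -0.0115  0.0748] rad 0.014593716710805893 ang 39.76448291153736 0.09286796126795382
scene 0.105 118 0.11123397916865896 [ 0.6303 -0.0253  0.1109] rad 0.01462519820779562 ang 30.61204486090903 0.09043617762021702
scene 0.0785 81 0.08185199442863378 [ 0.6336 -0.0213  0.0817] rad 0.017962299287319183 ang 31.897330052885202 0.0914170254656302
scene 0.07 45 0.07499547185827793 [ 0.6295 -0.0156  0.0749] rad 0.02061251550912857 ang 32.174996513649305 0.0909393517525327
wrist 0.105 3649 0.11135800778747662 [ 0.6299 -0.0283  0.1113] rad 0.013030619360506535 ang 30.367515682778933 0.08978924903604822
wrist 0.0785 934 0.0813479673871749 [ 0.6261 -0.03    0.0813] rad 0.018007107079029083 ang 30.250992642913925 0.08974418450756452
wrist 0.07 1108 0.07510102599715027 [ 0.6269 -0.0271  0.075 ] rad 0.021016664803028107 ang 30.613929052305174 0.08926699343467634
```

View pics/wrist9.png

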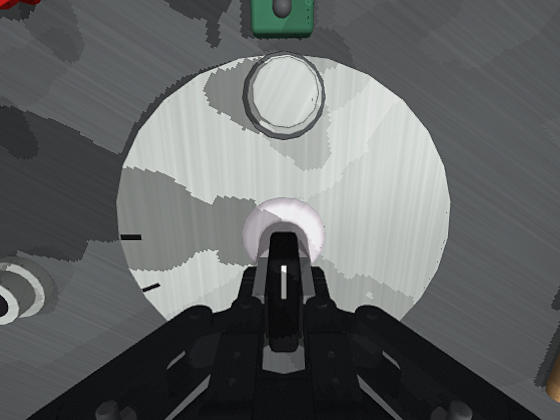

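View pics/scene9.png

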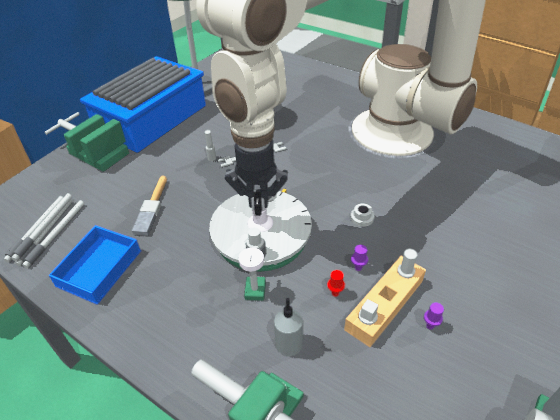

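The plug is at (285,95) in the wrist view, flush in its socket and facing the gauge post at (283,10). The knob is still held at (283,280). The dial angle is about 67.5–68°, the torque about zero and the other parts untouched in the scene view. Handing in.

```bash
python3 -c "
from workcell import workorder
print(workorder.job_done())"
```

```text
the job is handed in; nothing more can be done
None
```

The job is handed in, verdict not shown: the short round plug sits flush in the socket, the dial is at rest at the third stop (about 67.5° clockwise), the knob is still gripped, and nothing else was moved.

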